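# Fit the two loose heating-block segments into the ring of the hotplate

## Robot

A 7-joint arm with a two-finger parallel gripper is mounted at the origin on a cart in front of the work surface, level with it; the furniture and walls round the work are solid. World frame = base frame: x ahead of the robot, y to its left, z up, the work surface at z = 0. Lengths are in m, angles in rad, forces in N, time in s.
With the tool pointing down it reaches from about 0.4 to 0.875 m from the base axis. Payload 19.3 kg.
Tool frame: the origin (TCP) lies at the very end of the fingers, on their centre line; the grasp point (between the pads) lies 19 mm behind it; z points along the fingers, y is the line along which they close (so a half turn about z gives the same grasp; the last joint's range is limited). The gripper opens to 85 mm and grips with 20 to 120 N. Pads are 22 mm wide; open, the fingers measure 114 mm over their backs; the gripper's body (76 mm by 85 mm) begins 54 mm behind the grasp point. The pads swing forward as they close: fully open they stand 13 mm farther back than shut.
Start: joints at [1.268, 0.521, -0.036, 1.599, 0.021, 1.021, -0.113], TCP at [0.144, -0.608, 0.231] pointing down, gripper open.
Joint ranges: [-2.91, 2.91], [-0.3, 2.13], [-1.5, 1.42], [0.17, 2.43], [-1.26, 4.41], [0.16, 1.93], [-2.52, 2.52]. Speed limits (rad/s): [1.89, 1.89, 2.39, 2.39, 3.01, 3.01, 3.01].

## Interface

Orientations are given as [roll, pitch, yaw] about the fixed x, y, z axes, in that order (R = Rz(yaw) Ry(pitch) Rx(roll)).
In Python, from rig import arm gives the robot as it stands. The module is installed in compiled form; this text tells all that it offers.
- The arm moves only by the shell command python3 -m creep 'ROWS' [FORCE]. ROWS is JSON, a list that holds one entry, the list of rows, each a list of 7 numbers: the closure, from -1 (fully open) to 1 (shut), so that 0 is half open, then the shift along the world's x, y, z in m, then the turn, a rotation vector about the world's x, y, z in degrees. A call has 1 to 10 rows; each row is the pose to reach, as a shift and turn from the pose commanded when the call began; what a row does not reach only later rows make up. A row lasts 1/12 s, in which the tool goes at most 41.7 mm and 7.16 degrees, less where a joint would pass 70% of its speed; a pose out of reach is approached as far as the arm can. A call with a gripper value outside its range is refused whole. The fingers move at their own pace and stop on an object; FORCE is the grip in N (left out, the last holds). Time passes only in rows, so rows that repeat a pose let the fingers close. It gives the time, the measured TCP pose, the force, the opening and the grip force at its end, in the units of the state.
- arm.get_obs(): the state, without advancing time (a new reading comes with each control period).
- arm.read_camera(name): name is "scene" or "top" or "wrist"; returns a dict with "img" (384x512x3 uint8, blue, green, red), "fov_y" (degrees; the focal length in pixels is half the picture's height over the tangent of half this angle, whatever the lens; pixels are square), "cx", "cy" (the principal point, pixels), "origin" and "orientation" of the camera in the world; the wrist camera has in their place "T_tool_cam" (4x4, takes a point from camera to tool coordinates, whose origin is the TCP and whose axes are the flange's). Camera axes: x right, y up, looking along -z (the intrinsics and any distortion apply to the point x, -y, -z); pixel columns grow to the right and rows downward; lengths in m; the calibration is good to about 2 mm. The wrist camera is an equidistant fisheye: a pixel r from the principal point sees the ray r / f radians off the axis. A picture is of the moment at which its call begins: read the wrist's pose just before it. There is no depth.
- arm.hand_in(): hands the job in; it is judged then, once.
The state is a dict: "time_s": time; "qpos": joint angles; "qvel": joint speeds; "effort": joint torques, N m; "tcp_pos": TCP position; "ee_rot": TCP orientation; "wrist_force": force on the tool from outside, world axes, zero at the start; "wrist_torque": the same for the moment, N m; "opening": opening from 0.0 (shut) to 1.0 (fully open); "grip_force": force on a finger pad.
Only numpy, scipy, OpenCV 4.12 (cv2) and the standard library are available. Lean on these libraries where they do the work, as an engineer would, in place of code of your own. Each camera call takes 0.05 s, during which the arm holds its last target. There are 200 camera calls.

## Task

Two quarter segments of the round aluminium heating block have been taken out and stand beside the hotplate. Put both back into the ring next to the half-moon block, each in the one place where its tongues and slot interlock with its neighbours, so that both lie flat on the floor of the ring. Do not push or knock the tip box, timer, weighing bottle and marker pen, and let go when done.

Things in the scene. Friction and masses are not known exactly. Their poses are not given: they have to be found in the camera images.
- ring_floor (a point): Centre of the level floor inside the ring on the fixed hotplate, 88 mm above the bench. Frame turns with the white housing (258 x 156 mm): +x from its knob panel to the back, +y left as seen from the panel, z up. Ring wall: inner radius 72, 5.5 thick, 10 mm high. Segment_two belongs in the left front quarter (x<0, y>0), segment_six in the right front quarter (x<0, y<0), frames parallel to this one.
- half_moon (a point): Middle of the top face's straight edge of the half-moon block that is already fixed in the back half of the ring (32 mm above the ring's floor, on its axis + 1 mm in x). Radius 70 mm, flat side facing -x with two vertical slots, 14 wide and 5.5 deep, at y = +24 and -24 mm. Two capped vials stand 19 mm above it at the back.
- segment_two_grip (a point): Middle of the black grip bar of the quarter block with TWO large wells (24 mm). Bar: 44 long, 12 thick, 16 mm high, on two posts; 26 mm above the block's top, 58 above its underside, over its centre of mass. It runs along this frame's (-1,+1) diagonal (hub corner at (+29,-29) mm, rim opposite): fingers close along (+1,+1). Seated, this point is at (-30,+30,+58) mm in the ring_floor frame.
- segment_six_grip (a point): Middle of the black grip bar of the quarter block with SIX small wells (13 mm). Bar as on the other block: 44 x 12 x 16 mm, 26 mm above the block's top, 58 above its underside. It runs along this frame's (-1,-1) diagonal (hub corner at (+29,+29) mm, rim opposite): fingers close along (+1,-1). Seated, this point is at (-30,-30,+58) mm in the ring_floor frame.
- segment_two: The aluminium quarter block with two large wells: radius 70, 32 mm high, about 0.32 kg, upright on the bench left or right of the hotplate; origin in its underside, 58 mm below its grip point, same axes. Side facing +x: vertical tongue 5 mm proud, 10 wide, 24 from the hub axis. Side facing -y: slot 14 wide, 5.5 deep, 24 from the hub axis. Bottom edges chamfered 3 mm. In place it has about 2 mm of play.
- segment_six: The aluminium quarter block with six small wells: radius 70, 32 mm high, about 0.32 kg, upright on the bench on the other side of the hotplate; origin in its underside, 58 mm below its grip point, same axes. Upright tongues 5 mm proud, 10 wide, 24 mm from the hub axis, on BOTH straight sides (+x: into the half-moon; +y: into the slot of the block with two wells). Foot chamfer and play as on the other.
- tip_box: Bystander: closed pipette-tip box, 92 x 122 x 84 mm, loose, back left of the hotplate; origin in the centre of its underside.
- timer: Bystander: white bench timer, 58 x 64 x 19 mm, loose, right of the hotplate; origin in the centre of its underside.
- weigh_bottle: Bystander: small glass weighing bottle with lid, 42 mm wide, 58 mm high, loose, back right of the hotplate; origin in the centre of its underside.
- marker: Bystander: marker pen lying on the bench, 135 mm long, loose, left; origin in the centre of its underside.
Things that resemble listed ones, but are neither listed nor needed, are in the scene too. Leave any purple look-alike of the segment_two alone. Leave any pink look-alike of the segment_six alone.

How it is judged:
By the outcome, as a careful person would: the job done as asked, in the order asked, and still so for the second after the job is handed in, with the robot touching nothing.
It also fails if it takes over 64 s, if anything falls off the work surface, if the arm or the gripper's body presses on something with over 40 N, if the wrist force passes 120 N, or if a joint passes its speed limit or range.

## Working session

There is one attempt and no reset: what is moved stays moved. The work goes in short steps, Python scripts to look and compute and a shell command to move; the robot and the scene stay as the last step left them, time stands still between calls to the robot, and variables do not carry over. Pictures are saved under pics/ and viewed, at most 10 in all, crops included, and the job is handed in when it is done.

```bash
mkdir -p pics; python3 - <<'E'
from rig import arm
import cv2,pickle
o=arm.get_obs();print({k:o[k] for k in('time_s','tcp_pos','ee_rot','opening','wrist_force')})
d={}
for n in('scene','top','wrist'):
    c=arm.read_camera(n);d[n]=c;cv2.imwrite(f'pics/{n}0.png',c['img']);print(n,{k:v for k,v in c.items() if k!='img'})
pickle.dump(d,open('c0.pkl','wb'))
E
```

```text
{'time_s': 0.0, 'tcp_pos': array([ 0.14407044, -0.60781303,  0.23070973]), 'ee_rot': array([-3.14041166e+00,  9.34242302e-05,  2.32801452e-01]), 'opening': 0.9963981179549556, 'wrist_force': array([-0.11884934, -1.04776114,  0.13701021])}
scene {'fov_y': 54.73819395988026, 'cx': 258.07657996949536, 'cy': 197.3725557933837, 'origin': array([-0.05177227,  0.42955794,  0.91061955]), 'orientation': array([ 0.74103225, -0.01291123, -2.18241148])}
top {'fov_y': 42.66116870913497, 'cx': 257.6589814834083, 'cy': 194.95075744999008, 'origin': array([ 0.28624971, -0.01313579,  1.98886957]), 'orientation': array([ 0.14463872, -0.00446557, -1.54921594])}
wrist {'fov_y': 65.70646984690485, 'cx': 257.33269303114133, 'cy': 190.62858506062958, 'T_tool_cam': array([[-1.18247997e-03,  9.45853309e-01,  3.24592234e-01,
         8.32166315e-02],
       [ 9.99999300e-01,  1.10867553e-03,  4.12316471e-04,
         8.81976893e-05],
       [ 3.01234305e-05,  3.24592495e-01, -9.45853959e-01,
        -1.43209732e-01],
       [ 0.00000000e+00,  0.00000000e+00,  0.00000000e+00,
         1.00000000e+00]])}
```

View pics/top0.png

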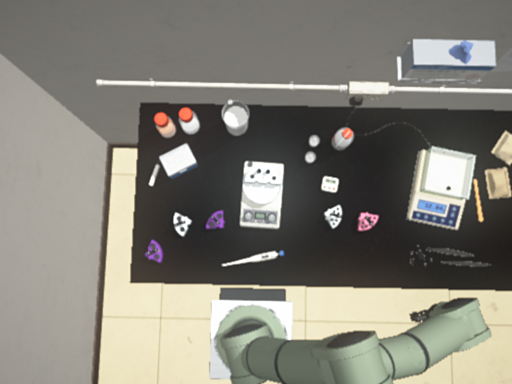

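View pics/scene0.png

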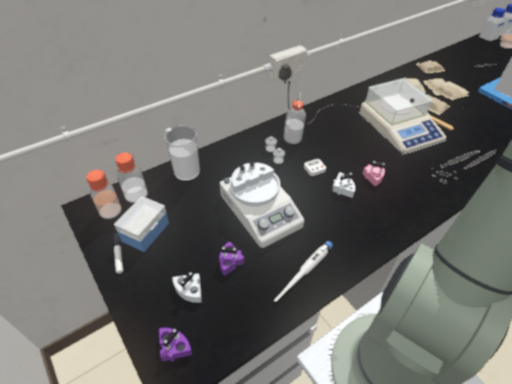

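Top view: hotplate at (262,195), with the half-moon at its back. Candidates for segment_two are the silver block at (182,222) and the purple ones at (155,250) and (216,220). Candidates for segment_six are the silver block at (333,215) and the pink one at (368,220). I choose the two silver blocks and check them in one close crop.

```bash
cat > h.py <<'E'
import numpy as np,cv2,pickle
from scipy.spatial.transform import Rotation as R
def f(c): return 192/np.tan(np.radians(c['fov_y']/2))
def ray(c,u,v,T=None):
    """T: world-from-tool 4x4 for the wrist camera (fisheye)"""
    a=np.array([u-c['cx'],v-c['cy']])/f(c)
    if T is None:
        d=np.array([a[0],-a[1],-1]);M=R.from_euler('xyz',c['orientation']).as_matrix();o=np.array(c['origin'])
    else:
        t=np.linalg.norm(a)+1e-12;b=a/t*np.sin(t);d=np.array([b[0],-b[1],-np.cos(t)]);W=T@c['T_tool_cam'];M=W[:3,:3];o=W[:3,3]
    return o,M@d
def hit(c,u,v,z,T=None):
    o,d=ray(c,u,v,T);return (o+d*(z-o[2])/d[2])
def proj(c,p,T=None):
    if T is None: M=R.from_euler('xyz',c['orientation']).as_matrix();o=np.array(c['origin'])
    else: W=T@c['T_tool_cam'];M=W[:3,:3];o=W[:3,3]
    q=M.T@(np.array(p)-o);x,y,z=q[0],-q[1],-q[2]
    if T is None: a=np.array([x,y])/z
    else: r=np.hypot(x,y);a=np.array([x,y])/(r+1e-12)*np.arctan2(r,z)
    return a*f(c)+[c['cx'],c['cy']]
def tool(o):
    T=np.eye(4);T[:3,:3]=R.from_euler('xyz',o['ee_rot']).as_matrix();T[:3,3]=o['tcp_pos'];return T
E
python3 - <<'E'
from h import *
d=pickle.load(open('c0.pkl','rb'));c=d['top'];s=d['scene']
for n,u,v,z in[('two',182,222,.05),('six',333,215,.05),('housing',262,195,.08),('purpR',216,220,.03),('purpL',155,250,.03),('pink',368,220,.03),('therm L',224,264,.01),('therm R',282,253,.01),('timer',330,184,.02),('marker',154,175,.01),('tip',178,161,.084),('bottle',310,157,.05)]: print(n,hit(c,u,v,z).round(3))
a=cv2.resize(c['img'][140:270,140:390],None,fx=3.2,fy=3.2,interpolation=cv2.INTER_CUBIC)
e=lambda y,x:cv2.resize(s['img'][y:y+50,x:x+100],None,fx=4,fy=3.6,interpolation=cv2.INTER_CUBIC)
b=np.hstack([e(262,140),e(160,300)])
cv2.imwrite('pics/crop.png',np.vstack([a,b]))
E
```

```text
two [0.454 0.281 0.05 ]
six [ 0.495 -0.316  0.05 ]
housing [ 0.565 -0.033  0.08 ]
purpR [0.467 0.148 0.03 ]
purpL [0.343 0.386 0.03 ]
pink [ 0.48  -0.459  0.03 ]
therm L [0.294 0.112 0.01 ]
therm R [ 0.342 -0.118  0.01 ]
timer [ 0.625 -0.309  0.02 ]
marker [0.648 0.41  0.01 ]
tip [0.692 0.302 0.084]
bottle [ 0.728 -0.223  0.05 ]
```

View pics/crop.png

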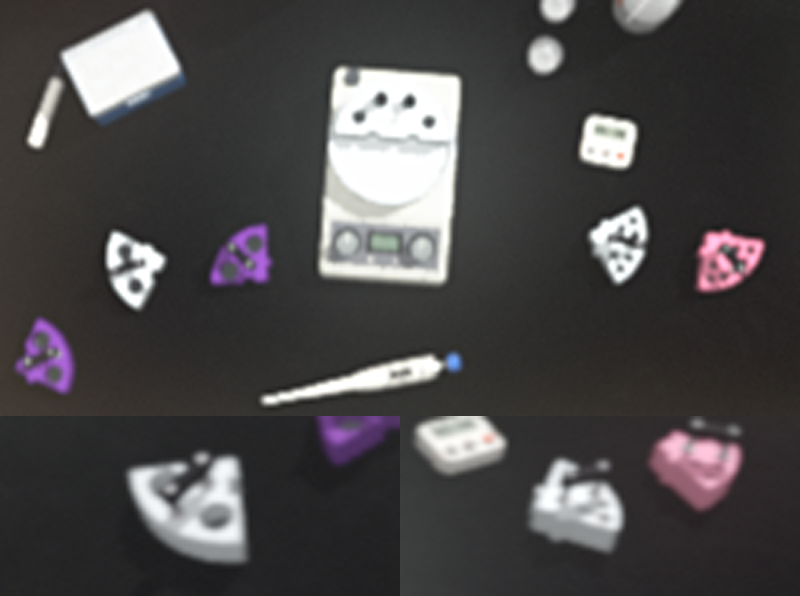

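The crop confirms it: the left silver block at crop (133,268) has two large wells, the right one at (622,245) has six small wells, and the coloured ones are decoys. I hover over segment_six with the fingers at about yaw 90°.

```bash
r='[-0.3,0.35,0.28,-0.02,0,0,76]'; python3 -m creep '[[[-0.3,0.35,0.28,-0.02,0,0,76],[-0.3,0.35,0.28,-0.02,0,0,76],[-0.3,0.35,0.28,-0.02,0,0,76],[-0.3,0.35,0.28,-0.02,0,0,76],[-0.3,0.35,0.28,-0.02,0,0,76],[-0.3,0.35,0.28,-0.02,0,0,76],[-0.3,0.35,0.28,-0.02,0,0,76],[-0.3,0.35,0.28,-0.02,0,0,76],[-0.3,0.35,0.28,-0.02,0,0,76],[-0.3,0.35,0.28,-0.02,0,0,76]]]'
```

```text
time_s: 0.98
tcp_pos: [0.4704, -0.3466, 0.2127]
ee_rot: [-3.142, 0.0, 1.489]
wrist_force: [-0.0, -0.2, 0.3]
opening: 0.653
grip_force: 0.0
```

```bash
python3 -m creep '[[[-0.3,0.02,0.02,-0.01,0,0,5],[-0.3,0.02,0.02,-0.01,0,0,5],[-0.3,0.02,0.02,-0.01,0,0,5],[-0.3,0.02,0.02,-0.01,0,0,5]]]'
cat > snap.py <<'E'
import sys,pickle,cv2
from rig import arm
o=arm.get_obs();c=arm.read_camera('wrist');n=sys.argv[1]
pickle.dump((o,c),open(n+'.pkl','wb'));cv2.imwrite(f'pics/{n}.png',c['img'])
print(o['time_s'],o['tcp_pos'].round(4),o['ee_rot'].round(4),o['qpos'].round(2))
E
python3 snap.py six
```

```text
time_s: 1.32
tcp_pos: [0.4886, -0.3286, 0.2025]
ee_rot: [-3.141, 0.0, 1.569]
wrist_force: [-0.9, -0.0, 0.5]
opening: 0.653
grip_force: 0.0
1.3167 [ 0.4886 -0.3286  0.2025] [-3.1408e+00  1.0000e-04  1.5687e+00] [ 0.79  0.52 -0.43  1.71  0.26  0.96  0.26]
```

View pics/six.png

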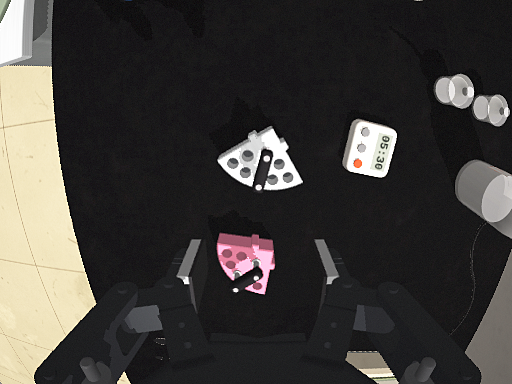

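The wrist view shows the silver six-well block with its bar ends at (267,153) and (259,189), hub upward, and the timer to its right at (370,148). The pink decoy lies below at (245,265).

```bash
cat > bar.py <<'E'
import sys
from h import *
def bar(n,box,ymax=90):
    o,c=pickle.load(open(n+'.pkl','rb'));T=tool(o);x0,x1,y0,y1=box
    g=c['img'][y0:y1,x0:x1]
    hsv=cv2.cvtColor(g,cv2.COLOR_BGR2HSV);al=((hsv[...,2]>110)&(hsv[...,1]<70)).astype(np.uint8)
    ct=max(cv2.findContours(al,0,2)[0],key=cv2.contourArea)
    hull=np.zeros_like(al);cv2.drawContours(hull,[cv2.convexHull(ct)],-1,1,-1)
    dk=((hsv[...,2]<70)&(hull>0)).astype(np.uint8)
    k=max(cv2.findContours(dk,0,1)[0],key=cv2.contourArea).reshape(-1,2)
    w=np.array([hit(c,u+x0,v+y0,.066,T)[:2] for u,v in k]).astype(np.float32)
    (m,s,a)=cv2.minAreaRect((w*1000));b=cv2.boxPoints((m,s,a));
    e=b[1]-b[0],b[2]-b[1];L=max(e,key=np.linalg.norm)
    print('bar mid mm',np.round(m,1),'size',np.round(s,1),'long axis deg',round(np.degrees(np.arctan2(L[1],L[0]))%180,1))
    H=np.array([hit(c,u+x0,v+y0,.032,T)[:2] for u,v in cv2.convexHull(ct).reshape(-1,2)]).astype(np.float32)
    print('block rect',cv2.minAreaRect(H*1000))
if __name__=='__main__': bar(sys.argv[1],list(map(int,sys.argv[2:6])))
E
python3 bar.py six 205 315 110 210
python3 - <<'E'
from h import *
o,c=pickle.load(open('six.pkl','rb'));T=tool(o)
for p in((266.5,152),(259.5,188.5)):print(hit(c,*p,.066,T).round(4))
E
```

```text
bar mid mm [ 493.2 -319. ] size [40.2 12.3] long axis deg 75.2
block rect ((494.4417419433594, -325.8441467285156), (71.98089599609375, 78.52505493164062), 36.466495513916016)
[ 0.4968 -0.302   0.066 ]
[ 0.4901 -0.3389  0.066 ]
```

```bash
python3 -m creep '[[[-0.3,0.005,0.009,-0.04,0,0,-7],[-0.3,0.005,0.009,-0.08,0,0,-13],[-0.3,0.005,0.009,-0.08,0,0,-13],[-0.3,0.005,0.009,-0.08,0,0,-13]]]'
python3 snap.py six2
```

```text
time_s: 1.7
tcp_pos: [0.493, -0.3195, 0.1224]
ee_rot: [-3.139, -0.0, 1.345]
wrist_force: [0.8, 0.8, 0.1]
opening: 0.649
grip_force: 0.0
1.7 [ 0.493  -0.3195  0.1224] [-3.1386e+00 -3.0000e-04  1.3452e+00] [ 0.71  0.62 -0.34  1.78  0.28  0.8   0.01]
```

View pics/six2.png

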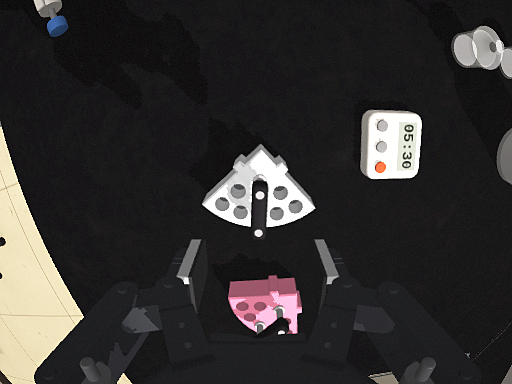

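The bar now runs almost straight down the picture, (260,180) to (259,236), with the block's hub at (261,146). The axis is nearly aligned.

```bash
python3 - <<'E'
from h import *
o,c=pickle.load(open('six2.pkl','rb'));T=tool(o)
print('tcp px',proj(c,o['tcp_pos'],T),'bar est px',proj(c,(.4934,-.320,.066),T))
for p in((260,178),(258.5,238)):print('bar end',hit(c,*p,.066,T).round(4))
for p in((261,146),(203,205),(314,207)):print('corner',hit(c,*p,.032,T).round(4))
E
```

```text
tcp px [258.20037102 249.1408071 ] bar est px [258.91344937 210.55293772]
bar end [ 0.4996 -0.2961  0.066 ]
bar end [ 0.4881 -0.342   0.066 ]
corner [ 0.5043 -0.2802  0.032 ]
corner [ 0.4448 -0.3184  0.032 ]
corner [ 0.537  -0.3415  0.032 ]
```

```bash
python3 -m creep '[[[-0.3,0.001,0,-0.04,0,0,-1.3],[-0.3,0.001,0,-0.07,0,0,-1.3],[-0.3,0.001,0,-0.082,0,0,-1.3],[-0.3,0.001,0,-0.082,0,0,-1.3],[1,0.001,0,-0.082,0,0,-1.3],[1,0.001,0,-0.082,0,0,-1.3],[1,0.001,0,-0.082,0,0,-1.3],[1,0.001,0,-0.082,0,0,-1.3],[1,0.001,0,-0.082,0,0,-1.3],[1,0.001,0,-0.082,0,0,-1.3]]]' 60; python3 -m creep '[[[1,0,0,0,0,0,0],[1,0,0,0,0,0,0],[1,0,0,0,0,0,0],[1,0,0,0,0,0,0]]]'
```

```text
time_s: 2.58
tcp_pos: [0.4959, -0.3199, 0.0424]
ee_rot: [3.139, 0.001, 1.32]
wrist_force: [-3.2, -1.5, 12.2]
opening: 0.128
grip_force: 59.9
time_s: 2.92
tcp_pos: [0.4959, -0.3199, 0.0424]
ee_rot: [3.14, 0.001, 1.32]
wrist_force: [-2.4, -0.3, 12.4]
opening: 0.131
grip_force: 59.9
```

```bash
python3 -m creep '[[[1,0,0,0.02,0,0,0],[1,0,0,0.05,0,0,0],[1,0,0,0.09,0,0,0],[1,0,0,0.13,0,0,0],[1,0,0.02,0.17,0,0,-6],[1,0.01,0.06,0.21,0,0,-12],[1,0.02,0.1,0.24,0,0,-18],[1,0.03,0.14,0.24,0,0,-25],[1,0.03,0.18,0.24,0,0,-31],[1,0.035,0.2,0.24,0,0,-31]]]'; python3 -m creep '[[[1,0,0,0,0,0,0],[1,0,0,0,0,0,0],[1,0,0,0,0,0,0]]]'; python3 snap.py ring
```

```text
time_s: 3.75
tcp_pos: [0.5298, -0.1191, 0.2825]
ee_rot: [3.14, -0.001, 0.771]
wrist_force: [1.1, -0.5, -3.5]
opening: 0.125
grip_force: 59.5
time_s: 4.0
tcp_pos: [0.5298, -0.1208, 0.2811]
ee_rot: [3.141, 0.0, 0.78]
wrist_force: [0.9, -1.0, -2.8]
opening: 0.128
grip_force: 59.6
4.0 [ 0.5298 -0.1208  0.2811] [3.1411e+00 1.0000e-04 7.8030e-01] [ 0.36  0.35 -0.33  1.74  0.13  1.06 -0.8 ]
```

View pics/ring.png

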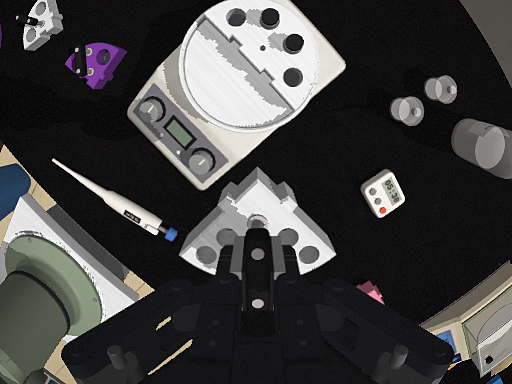

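Segment_six is held (seen at (258,225)). The hotplate lies above it, with the half-moon edge from about (203,23) to (309,121) and the housing corner at (205,190). I enlarge the ring for exact pixels.

```bash
python3 - <<'E'
import cv2
i=cv2.imread('pics/ring.png')[0:140,170:330]
cv2.imwrite('pics/ringz.png',cv2.resize(i,None,fx=4,fy=4,interpolation=cv2.INTER_CUBIC))
E
```

```text
(no output)
```

View pics/ringz.png

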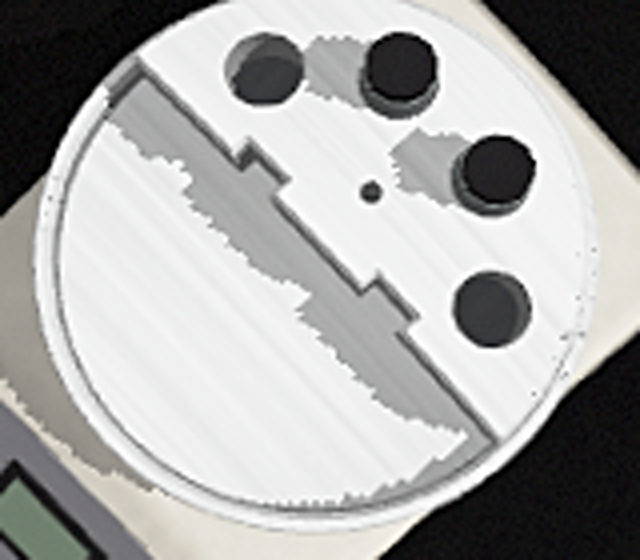

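```bash
cat > tgt.py <<'E'
from h import *
o,c=pickle.load(open('ring.pkl','rb'));T=tool(o)
P=lambda x,y,z:hit(c,170+(x+.5)/4-.5,(y+.5)/4-.5,z,T)[:2]*1000
E=[P(140,58,.12),P(496,440,.12)];O=[P(240,165,.12),P(272,196,.12),P(362,292,.12),P(399,334,.12)];I=[P(250,142,.12),P(290,182,.12),P(378,273,.12),P(418,318,.12)]
print('edge len',np.linalg.norm(E[0]-E[1]),'mid',sum(E)/2)
print('slot widths',np.linalg.norm(O[0]-O[1]),np.linalg.norm(O[2]-O[3]),np.linalg.norm(I[0]-I[1]),np.linalg.norm(I[2]-I[3]),'mid',sum(O)/4)
print('slot spacing',np.linalg.norm(O[0]+O[1]-O[2]-O[3])/2)
for a,b in((E[0],E[1]),(I[0],I[3]),(O[0]+O[1],O[2]+O[3])): d=a-b;print('yaw',np.degrees(np.arctan2(d[1],d[0]))-90)
# ring wall outer rim circle (z=.098) from clicks on outer edge of the wall's top
q=np.array([P(*p,.098) for p in((37,262),(70,380),(140,460),(250,520),(320,529),(400,515),(480,470))])
A=np.c_[2*q,np.ones(len(q))];s=np.linalg.lstsq(A,(q**2).sum(1),rcond=None)[0];print('ring outer centre',s[:2],'r',np.sqrt(s[2]+s[0]**2+s[1]**2))
t=np.array([hit(c,u,v,.086,T)[:2]*1000 for u,v in((205,190),(127,105),(345,65))]);print('housing',t[1]-t[0],t[2]-t[0],np.linalg.norm(t[1]-t[0]),np.linalg.norm(t[2]-t[0]))
# held block: hub corner pixel & bar
for n,p,z in(('hub',(262,168),o['tcp_pos'][2]-.041+.032),):print(n,hit(c,*p,z,T).round(4))
E
python3 tgt.py
```

```text
edge len 135.45633143001137 mid [606.81249331 -33.03943181]
slot widths 11.581848499594377 14.176243673571499 14.72502842045302 15.23816766059415 mid [606.02319986 -33.83872238]
slot spacing 46.511963688480456
yaw -3.670021577280721
yaw -2.9855094795595107
yaw -3.426943736087054
ring outer centre [605.46857141 -32.34926467] r 75.58724982706346
housing [ 11.6102152  141.23956067] [222.09480808 -10.51732692] 141.71595039530672 222.3436932834283
hub [ 0.5624 -0.0917  0.2721]
```

```bash
python3 -m creep '[[[1,0.02,0.03,0,0,0,-3.1],[1,0.045,0.06,0,0,0,-3.1],[1,0.045,0.06,-0.03,0,0,-3.1],[1,0.045,0.06,-0.06,0,0,-3.1],[1,0.045,0.06,-0.09,0,0,-3.1],[1,0.045,0.06,-0.111,0,0,-3.1],[1,0.045,0.06,-0.111,0,0,-3.1],[1,0.045,0.06,-0.111,0,0,-3.1],[1,0.045,0.06,-0.111,0,0,-3.1]]]';python3 snap.py hov6; python3 - <<'E'
import cv2
i=cv2.imread('pics/hov6.png')[60:300,110:410]
cv2.imwrite('pics/hov6z.png',cv2.resize(i,None,fx=2.5,fy=2.5,interpolation=cv2.INTER_CUBIC))
E
```

```text
time_s: 4.8
tcp_pos: [0.5756, -0.0615, 0.171]
ee_rot: [3.141, -0.001, 0.724]
wrist_force: [0.2, -0.0, -3.0]
opening: 0.127
grip_force: 59.6
4.8 [ 0.5756 -0.0615  0.171 ] [ 3.1405e+00 -1.0000e-03  7.2420e-01] [ 0.22  0.53 -0.31  1.77  0.2   0.87 -1.02]
```

View pics/hov6z.png

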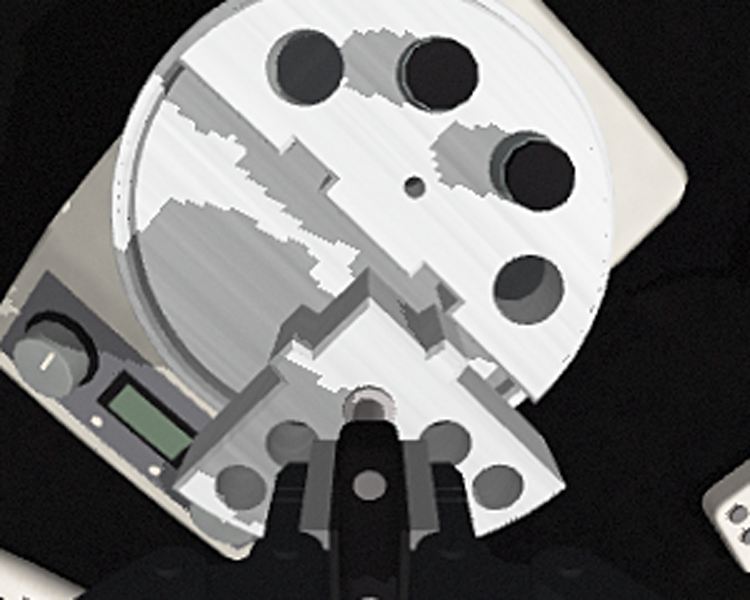

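The view shows the held block with its top hub corner at crop (369,268) and its outer corners at (566,486) and (172,486). The half-moon edge runs from (184,62) to (536,402), with its slots at about (310,172) and (432,292).

```bash
python3 - <<'E'
from h import *
o,c=pickle.load(open('hov6.pkl','rb'));T=tool(o);zt=o['tcp_pos'][2]-.0424+.032
P=lambda x,y,z:hit(c,110+(x+.5)/2.5-.5,60+(y+.5)/2.5-.5,z,T)[:2]*1000
n=np.linalg.norm
e0,e1=P(184,62,.12),P(536,402,.12);d=e0-e1;print('edge',n(d),(e0+e1)/2,'yaw',np.degrees(np.arctan2(d[1],d[0]))-90)
s=[P(281,153,.12),P(335,195,.12),P(413,276,.12),P(448,312,.12)];
sm=[(s[0]+s[1])/2,(s[2]+s[3])/2];d=sm[0]-sm[1];print('slots',n(s[0]-s[1]),n(s[2]-s[3]),n(d),(sm[0]+sm[1])/2,'yaw',np.degrees(np.arctan2(d[1],d[0]))-90)
q=np.array([P(*p,.098) for p in((115,235),(118,160),(160,80),(215,350) ,(150,290))]);
h,a,b=P(369,268,zt),P(566,486,zt),P(172,486,zt)
print('hub',h,n(a-h),n(b-h),'angles',[np.degrees(np.arctan2(*(v-h)[::-1])) for v in(a,b)])
y=o['ee_rot'][2];print('hub by TCP',o['tcp_pos'][:2]*1000+41*np.array([np.cos(y),np.sin(y)]),np.degrees(y))
# bottom hub corner of the held block, and the single small centre hole
print('hole',P(414,187,.12))
E
```

```text
edge 136.77871268645205 [606.90702815 -33.90740846] yaw -3.336510627889595
slots 18.056597242467422 14.19894287436265 46.480849486827424 [607.73928447 -33.39861592] yaw -3.6725007930512987
hub [608.35704548 -32.23096532] 73.06704249735876 73.0089544799586 angles [np.float64(-96.99920042988961), np.float64(179.83318649200524)]
hub by TCP [606.32907354 -34.28863788] 41.49295269364703
hole [624.98576521 -33.37919173]
```

```bash
python3 - <<'E'
from h import *
o,c=pickle.load(open('hov6.pkl','rb'));T=tool(o);zt=o['tcp_pos'][2]-.0424+.032
P=lambda x,y,z:(hit(c,110+(x+.5)/2.5-.5,60+(y+.5)/2.5-.5,z,T)[:2]*1000).round(1)
for z in(zt-.032,zt-.029):print('hub foot',P(369,268,z))
print('hub top if 300',P(369,300,zt))
y=o['ee_rot'][2];t=o['tcp_pos'];u=np.array([np.cos(y),np.sin(y),0])
h=t+.041*u
for z in(zt,zt-.029,zt-.032):h[2]=z;print('expected crop px',(proj(c,h,T)-[110,60])*2.5)
i=c['img'][150:235,205:310];cv2.imwrite('pics/hub.png',cv2.resize(i,None,fx=7,fy=7,interpolation=cv2.INTER_CUBIC))
E
```

```text
hub foot [602.3 -37.7]
hub foot [602.8 -37.1]
hub top if 300 [603.  -36.9]
expected crop px [369.1890278  280.27679136]
expected crop px [368.94624654 249.90590449]
expected crop px [368.9251686  247.27719177]
```

View pics/hub.png

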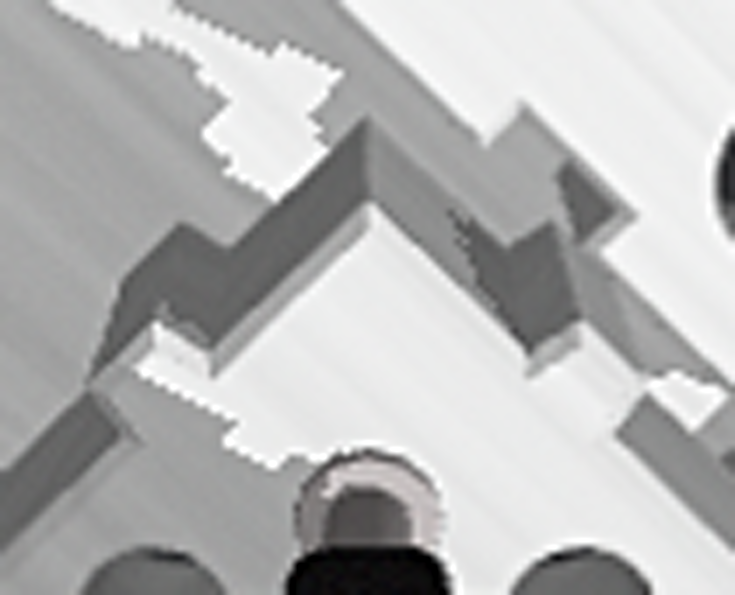

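```bash
python3 - <<'E'
from h import *
o,c=pickle.load(open('hov6.pkl','rb'));T=tool(o);zt=o['tcp_pos'][2]-.0424+.032
P=lambda x,y,z:hit(c,205+(x+.5)/7-.5,150+(y+.5)/7-.5,z,T)[:2]*1000
a=np.radians(-3.4);M=np.array([[np.cos(a),-np.sin(a)],[np.sin(a),np.cos(a)]])
L=lambda p:(M.T@(p-[606,-33.5])).round(1)
for n,p,z in[('hub top (-1,-1)',(373,207),zt),('hub foot (-1,-1)',(366,120),zt-.032),('tongue tip L (4,-19)',(582,325),zt),('tongue tip R (4,-29)',(645,385),zt),('tongue base L (-1,-19)',(530,373),zt),('left tongue tip (-19,4)',(158,325),zt),('(-29,4)',(92,385),zt),('slot open L (1,-17)',(488,143),.12),('slot in L (6.5,-17)',(520,105),.12),('slot in R (6.5,-31)',(632,213),.12),('slot open R(1,-31)',(600,248),.12)]:print(n,L(P(*p,z)))
E
```

```text
hub top (-1,-1) [-2.3 -3.6]
hub foot (-1,-1) [-3.6 -4.1]
tongue tip L (4,-19) [  2.4 -22.1]
tongue tip R (4,-29) [  2.5 -29.5]
tongue base L (-1,-19) [ -3.3 -22.1]
left tongue tip (-19,4) [-21.1   1.6]
(-29,4) [-28.6   1.9]
slot open L (1,-17) [  1.5 -15.6]
slot in L (6.5,-17) [  6.4 -15.1]
slot in R (6.5,-31) [  6.6 -30.7]
slot open R(1,-31) [  1.9 -31.1]
```

```bash
python3 -m creep '[[[1,0.0026,0.0032,0,0,0,0],[1,0.0026,0.0032,0,0,0,0],[1,0.0026,0.0032,-0.005,0,0,0],[1,0.0026,0.0032,-0.009,0,0,0],[1,0.0026,0.0032,-0.012,0,0,0],[1,0.0026,0.0032,-0.014,0,0,0],[1,0.0026,0.0032,-0.014,0,0,0]]]'; python3 snap.py low6;python3 - <<'E'
import cv2
i=cv2.imread('pics/low6.png')[130:250,190:330]
cv2.imwrite('pics/low6z.png',cv2.resize(i,None,fx=5,fy=5,interpolation=cv2.INTER_CUBIC))
E
```

```text
time_s: 5.43
tcp_pos: [0.5772, -0.0575, 0.155]
ee_rot: [-3.141, 0.001, 0.725]
wrist_force: [0.1, 0.3, -3.1]
opening: 0.127
grip_force: 59.6
5.4333 [ 0.5772 -0.0575  0.155 ] [-3.1409e+00  6.0000e-04  7.2530e-01] [ 0.21  0.56 -0.3   1.78  0.21  0.84 -1.04]
```

View pics/low6z.png

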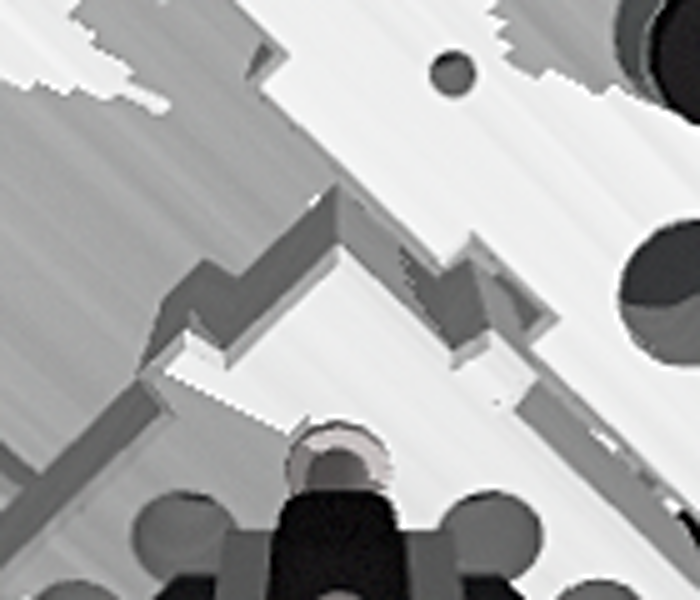

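Low view: the tongue foot at (475,260) sits inside the half-moon slot, (470,235) to (555,320), already below its top and without contact force. I keep lowering.

```bash
python3 -m creep '[[[1,0,0,-0.004,0,0,0],[1,0,0,-0.008,0,0,0],[1,0,0,-0.012,0,0,0],[1,0,0,-0.014,0,0,0],[1,0,0,-0.014,0,0,0]]]'; python3 -m creep '[[[1,0,0,-0.004,0,0,0],[1,0,0,-0.007,0,0,0],[1,0,0,-0.01,0,0,0],[1,0,0,-0.012,0,0,0],[1,0,0,-0.012,0,0,0]]]'
```

```text
time_s: 5.9
tcp_pos: [0.5772, -0.0575, 0.141]
ee_rot: [-3.141, 0.001, 0.725]
wrist_force: [0.7, 0.4, -2.9]
opening: 0.129
grip_force: 59.6
time_s: 6.32
tcp_pos: [0.5775, -0.0575, 0.1305]
ee_rot: [3.141, 0.0, 0.725]
wrist_force: [-8.6, 0.4, 17.6]
opening: 0.122
grip_force: 62.6
```

```bash
python3 -m creep '[[[1,0,0,0.0015,0,0,0],[0.1,0,0,0.0015,0,0,0],[0.1,0,0,0.0015,0,0,0],[0.1,0,0,0.0015,0,0,0],[0.1,0,0,0.0015,0,0,0],[0.1,0,0,0.01,0,0,0],[0.1,0,0,0.035,0,0,0],[0.1,0,0,0.07,0,0,0],[0.1,0,0,0.08,0,0,0],[0.1,0,0,0.08,0,0,0]]]'; python3 snap.py rel6
python3 - <<'E'
from h import *
for n in('ring','hov6','low6'):
    o,c=pickle.load(open(n+'.pkl','rb'));T=tool(o);g=c['img'].astype(int).max(2)
    print(n,g[205:260:3,253].tolist())
    z=o['tcp_pos'][2]-.0424+.066
    pr=[proj(c,T[:3,3]*[1,1,0]+[0,0,z]+T[:3,0]*d/1000,T)[1] for d in(14,18,22,26)];print(np.round(pr,1))
E
python3 - <<'E'
import sys;sys.path.insert(0,'.')
from h import *
o,c=pickle.load(open('rel6.pkl','rb'));T=tool(o);g=c['img'].max(2)
# dark bar: column profile and projected expectation
u,v=proj(c,[.5745,-.0600,.154],T);print('expected bar px',u,v)
print([(y,int(g[y,int(u)])) for y in range(int(v)-50,int(v)+50,3)])
E
```

```text
time_s: 7.15
tcp_pos: [0.579, -0.0575, 0.2133]
ee_rot: [3.138, -0.004, 0.725]
wrist_force: [1.1, -0.3, 1.0]
opening: 0.448
grip_force: 0.0
7.15 [ 0.579  -0.0575  0.2133] [ 3.138  -0.0036  0.7251] [ 0.23  0.48 -0.32  1.73  0.18  0.95 -1.01]
ring [236, 234, 233, 160, 202, 125, 79, 81, 8, 14, 18, 19, 20, 20, 19, 110, 125, 129, 14]
[248.4 240.8 233.  225.1]
hov6 [235, 234, 231, 176, 200, 124, 76, 81, 6, 14, 13, 17, 21, 22, 21, 110, 126, 127, 10]
[248.3 240.7 233.  225. ]
low6 [235, 233, 231, 251, 199, 129, 79, 81, 7, 17, 15, 10, 18, 25, 23, 110, 125, 128, 13]
[248.4 240.8 233.  225.1]
expected bar px 255.8201424669665 214.83727519959942
[(164, 241), (167, 239), (170, 235), (173, 238), (176, 154), (179, 146), (182, 21), (185, 16), (188, 28), (191, 21), (194, 191), (197, 187), (200, 99), (203, 34), (206, 32), (209, 36), (212, 32), (215, 32), (218, 29), (221, 31), (224, 31), (227, 29), (230, 138), (233, 186), (236, 188), (239, 116), (242, 94), (245, 14), (248, 20), (251, 16), (254, 17), (257, 18), (260, 14), (263, 19)]
```

```bash
cat > screws.py <<'E'
from h import *
def screws(n,z,box,lo=85,dbg=1):
    """white discs on the black bar top: returns world mids"""
    o,c=pickle.load(open(n+'.pkl','rb'));T=tool(o);x0,x1,y0,y1=box
    g=c['img'].max(2)[y0:y1,x0:x1];m=(g>lo).astype(np.uint8)
    N,l,st,ce=cv2.connectedComponentsWithStats(m,connectivity=4)
    r=[]
    for i in range(1,N):
        if 12<st[i,4]<200 and max(st[i,2:4])<16:
            p=ce[i]+[x0,y0];w=hit(c,*p,z,T);q=np.linalg.inv(T)@np.r_[w,1]
            r.append(w[:2]*1000);print(n,p.round(1),st[i,2:5],'world',(w*1000).round(1),'tool',(q[:2]*1000).round(1))
    return r
if __name__=='__main__':
    screws('six2',.066,(245,275,180,250));
    for k in('ring','hov6'):
        o=pickle.load(open(k+'.pkl','rb'))[0];screws(k,o['tcp_pos'][2]-.0424+.066,(240,276,235,325))
    screws('rel6',.154,(240,276,180,260))
E
python3 screws.py
```

```text
six2 [259.6 195. ] [10  9 67] world [ 496.5 -308.3   66. ] tool [11.6  1.1]
six2 [258.  232.6] [ 9  8 58] world [ 488.7 -337.4   66. ] tool [-18.4  -0. ]
ring [257.4 253.8] [ 12  12 112] world [ 537.5 -112.9  304.7] tool [11.1 -0.2]
ring [274.5 275.5] [ 2  8 16] world [ 534.4 -127.6  304.7] tool [-1.5  8.1]
ring [257.5 303.1] [12  9 91] world [ 515.9 -134.2  304.7] tool [-19.3  -0.2]
hov6 [257.4 253.8] [ 12  12 112] world [583.7 -54.  194.6] tool [11.1 -0.2]
hov6 [274.5 275.5] [ 2  8 16] world [579.8 -68.5 194.6] tool [-1.5  8.1]
hov6 [257.3 303.1] [12  9 88] world [560.9 -74.1 194.6] tool [-19.4  -0.3]
rel6 [255.3 196.2] [ 9  9 58] world [585.3 -50.  154. ] tool [ 9.5 -1.7]
rel6 [255.5 233.4] [ 8  8 51] world [562.7 -70.1 154. ] tool [-20.7  -1.6]
```

```bash
python3 -m creep '[[[-0.3,-0.124,0.335,0.01,0,0,50],[-0.3,-0.124,0.335,0.01,0,0,50],[-0.3,-0.124,0.335,0.01,0,0,50],[-0.3,-0.124,0.335,0.01,0,0,50],[-0.3,-0.124,0.335,0.01,0,0,50],[-0.3,-0.124,0.335,0.01,0,0,50],[-0.3,-0.124,0.335,0.01,0,0,50],[-0.3,-0.124,0.335,0.01,0,0,50],[-0.3,-0.124,0.335,0.01,0,0,50],[-0.3,-0.124,0.335,0.01,0,0,50]]]';  python3 -m creep '[[[-0.3,0,0,0,0,0,0],[-0.3,0,0,0,0,0,0]]]'; python3 snap.py two; python3 - <<'E'
from h import *
o,c=pickle.load(open('two.pkl','rb'));T=tool(o);g=c['img']
hsv=cv2.cvtColor(g,cv2.COLOR_BGR2HSV);al=((hsv[...,2]>110)&(hsv[...,1]<60)).astype(np.uint8)
N,l,st,ce=cv2.connectedComponentsWithStats(al)
for i in range(1,N):
    if st[i,4]>250: print('light blob',st[i],ce[i].round(0),(hit(c,*ce[i],.032,T)[:2]*1000).round(0))
N,l,st,ce=cv2.connectedComponentsWithStats(al,connectivity=4)
for i in range(1,N):
    if 10<st[i,4]<120 and max(st[i,2:4])<14: print('small',st[i,2:],ce[i].round(1),(hit(c,*ce[i],.066,T)[:2]*1000).round(1))
E
```

```text
time_s: 8.03
tcp_pos: [0.4506, 0.2827, 0.2194]
ee_rot: [-3.14, -0.002, 1.605]
wrist_force: [-0.9, -0.5, 1.0]
opening: 0.654
grip_force: 0.0
time_s: 8.2
tcp_pos: [0.4536, 0.2766, 0.219]
ee_rot: [-3.141, 0.001, 1.598]
wrist_force: [-0.2, 0.4, -0.0]
opening: 0.651
grip_force: 0.0
8.2 [0.4536 0.2766 0.219 ] [-3.1408e+00  9.0000e-04  1.5976e+00] [-0.2   0.44 -0.61  1.84  0.31  0.96 -0.92]
light blob [  0   0  39  15 299] [13.  4.] [101. 516.]
light blob [  11    0  113   73 2470] [63. 29.] [203. 456.]
light blob [395   0 117  45 760] [446.  15.] [684. 484.]
light blob [382  47  60  40 793] [412.  66.] [632. 407.]
light blob [    0    68    96   303 16652] [ 44. 192.] [148. 237.]
light blob [ 417   99   95  122 7254] [464. 159.] [733. 299.]
light blob [495 100  17  40 461] [504. 118.] [803. 365.]
light blob [ 212  127   81   61 2058] [255. 152.] [449. 293.]
light blob [ 86 218  24  78 691] [ 97. 257.] [223. 139.]
light blob [177 240  24  44 384] [188. 261.] [364. 146.]
light blob [316 240  23  44 380] [327. 261.] [548. 150.]
light blob [ 458  256   54  128 3781] [488. 304.] [907.  26.]
lig
[... 191 characters left out ...]
6 17] [452.6   5.5] [669.9 486.8]
small [ 3 10 16] [51.4 37.8] [211.6 438.2]
small [ 5  6 26] [139.   52.5] [328.7 404.3]
small [ 6  9 29] [152.2  54.3] [343.5 401.2]
small [ 6  4 14] [30.8 72.4] [177.4 401.4]
small [ 6  8 38] [ 2.5 77.6] [121.4 403.7]
small [ 7 11 42] [161.2  78.8] [353.6 374.9]
small [ 5  5 14] [ 9.2 77. ] [135.7 402.2]
small [ 6  6 31] [149.3  77.7] [340.5 376.8]
small [ 6  7 32] [248.4 148.7] [443.2 303. ]
small [ 6  6 30] [257.5 175.7] [453.1 274.7]
small [ 9  8 40] [271.  253.2] [471.2 182.3]
small [ 9  6 28] [254.8 266.8] [452.7 163. ]
small [ 6  5 23] [272.2 268.1] [473.5 161.5]
small [ 5  5 19] [255. 283.] [453.6 138.8]
small [12 10 47] [ 26.2 378.5] [-109.9 -251.7]
```

```bash
python3 -m creep '[[[-0.3,-0.0055,0.012,-0.03,0,0,7],[-0.3,-0.0055,0.012,-0.06,0,0,14],[-0.3,-0.0055,0.012,-0.09,0,0,17.8],[-0.3,-0.0055,0.012,-0.09,0,0,17.8],[-0.3,-0.0055,0.012,-0.09,0,0,17.8]]]'; python3 snap.py two2; python3 - <<'E'
from screws import *
screws('two2',.066,(235,280,150,260),110)
o,c=pickle.load(open('two2.pkl','rb'));T=tool(o)
m=(c['img'].max(2)>110)[110:260,150:370];print([(110+i,int(m[i].sum())) for i in range(0,150,8)])
E
```

```text
time_s: 8.67
tcp_pos: [0.448, 0.2882, 0.1292]
ee_rot: [-3.139, 0.0, 1.905]
wrist_force: [0.3, 0.6, 0.1]
opening: 0.648
grip_force: 0.0
8.6667 [0.448  0.2882 0.1292] [-3.1389e+00  5.0000e-04  1.9047e+00] [-0.23  0.58 -0.62  1.91  0.46  0.8  -0.77]
two2 [258.9 187.5] [ 9  8 59] world [443.4 302.8  66. ] tool [15.3  0.6]
two2 [259. 225.] [ 9  7 49] world [453.4 274.2  66. ] tool [-15.    0.7]
two2 [259.  231.8] [ 5  3 13] world [455.3 268.6  66. ] tool [-21.    0.7]
[(110, 0), (118, 0), (126, 0), (134, 0), (142, 0), (150, 0), (158, 55), (166, 85), (174, 91), (182, 54), (190, 54), (198, 64), (206, 48), (214, 23), (222, 22), (230, 0), (238, 0), (246, 15), (254, 18)]
```

```bash
python3 -m creep '[[[-0.3,0.0005,0.0002,-0.04,0,0,0],[-0.3,0.0005,0.0002,-0.075,0,0,0],[-0.3,0.0005,0.0002,-0.087,0,0,0],[-0.3,0.0005,0.0002,-0.087,0,0,0],[1,0.0005,0.0002,-0.087,0,0,0],[1,0.0005,0.0002,-0.087,0,0,0],[1,0.0005,0.0002,-0.087,0,0,0],[1,0.0005,0.0002,-0.087,0,0,0],[1,0.0005,0.0002,-0.087,0,0,0],[1,0.0005,0.0002,-0.087,0,0,0]]]' 60; python3 -m creep '[[[1,0,0,0,0,0,0],[1,0,0,0,0,0,0],[1,0,0,0,0,0,0],[1,0,0,0,0,0,0]]]'
```

```text
time_s: 9.55
tcp_pos: [0.4493, 0.2902, 0.0442]
ee_rot: [3.139, -0.0, 1.908]
wrist_force: [-2.6, -1.8, 14.8]
opening: 0.125
grip_force: 61.3
time_s: 9.88
tcp_pos: [0.4493, 0.2902, 0.0442]
ee_rot: [3.139, -0.0, 1.908]
wrist_force: [-2.2, -0.7, 15.0]
opening: 0.122
grip_force: 61.3
```

```bash
python3 -m creep '[[[1,0,0,0.02,0,0,0],[1,0,0,0.05,0,0,0],[1,0,0,0.09,0,0,0],[1,0,0,0.13,0,0,0],[1,0,-0.02,0.16,0,0,5],[1,0.02,-0.05,0.18,0,0,11],[1,0.04,-0.09,0.19,0,0,17],[1,0.06,-0.12,0.19,0,0,22],[1,0.075,-0.155,0.19,0,0,22.3],[1,0.09,-0.19,0.19,0,0,22.3]]]'; python3 -m creep '[[[1,0.015,-0.03,0,0,0,0],[1,0.03,-0.06,0,0,0,0],[1,0.038,-0.085,0,0,0,0],[1,0.038,-0.1,0,0,0,0],[1,0.038,-0.1,-0.02,0,0,0],[1,0.038,-0.1,-0.04,0,0,0],[1,0.038,-0.1,-0.06,0,0,0],[1,0.038,-0.1,-0.06,0,0,0],[1,0.038,-0.1,-0.06,0,0,0]]]';python3 snap.py hov2; python3 - <<'E'
from screws import *
o,c=pickle.load(open('hov2.pkl','rb'));z=o['tcp_pos'][2]-.0442+.066
r=screws('hov2',z,(235,280,225,325))
u=np.array([np.cos(o['ee_rot'][2]),np.sin(o['ee_rot'][2])])
print('yaw',np.degrees(o['ee_rot'][2]))
E
```

```text
time_s: 10.72
tcp_pos: [0.5392, 0.0971, 0.2335]
ee_rot: [3.141, 0.001, 2.298]
wrist_force: [1.2, 0.5, -4.0]
opening: 0.125
grip_force: 59.5
time_s: 11.47
tcp_pos: [0.5761, -0.0003, 0.1729]
ee_rot: [-3.141, -0.001, 2.298]
wrist_force: [0.7, 0.0, -3.1]
opening: 0.124
grip_force: 59.4
11.4667 [ 5.761e-01 -3.000e-04  1.729e-01] [-3.1407e+00 -9.0000e-04  2.2980e+00] [ 0.38  0.6  -0.7   1.76  0.46  0.95  0.22]
hov2 [257.4 247.6] [ 14  12 132] world [566.5   9.8 194.7] tool [14.  -0.5]
hov2 [257.4 297.3] [12 10 95] world [586.5 -12.8 194.7] tool [-16.2  -0.5]
yaw 131.6673491046354
```

```bash
python3 -m creep '[[[1,0.0008,0.0009,0,0,0,0],[1,0.0008,0.0009,0,0,0,0],[1,0.0008,0.0009,-0.004,0,0,0],[1,0.0008,0.0009,-0.008,0,0,0],[1,0.0008,0.0009,-0.012,0,0,0],[1,0.0008,0.0009,-0.014,0,0,0],[1,0.0008,0.0009,-0.014,0,0,0]]]'; 
```

```text
time_s: 12.1
tcp_pos: [0.577, 0.0006, 0.158]
ee_rot: [-3.141, -0.001, 2.298]
wrist_force: [-0.5, 0.0, -4.4]
opening: 0.126
grip_force: 59.5
```

```bash
python3 -m creep '[[[1,0,0,-0.003,0,0,0],[1,0,0,-0.006,0,0,0],[1,0,0,-0.009,0,0,0],[1,0,0,-0.012,0,0,0],[1,0,0,-0.012,0,0,0]]]';  python3 -m creep '[[[1,0,0,-0.003,0,0,0],[1,0,0,-0.006,0,0,0],[1,0,0,-0.008,0,0,0],[1,0,0,-0.008,0,0,0]]]'
```

```text
time_s: 12.52
tcp_pos: [0.5771, 0.0005, 0.1459]
ee_rot: [-3.141, -0.001, 2.298]
wrist_force: [-0.1, 0.9, -4.6]
opening: 0.12
grip_force: 59.4
time_s: 12.85
tcp_pos: [0.5771, 0.0005, 0.1381]
ee_rot: [-3.141, -0.0, 2.298]
wrist_force: [0.4, -0.2, -3.9]
opening: 0.126
grip_force: 59.5
```

Contact-free so far: the foot is 6 mm above the floor and inside the ring wall.

```bash
python3 -m creep '[[[1,0,0,-0.003,0,0,0],[1,0,0,-0.005,0,0,0],[1,0,0,-0.007,0,0,0],[1,0,0,-0.008,0,0,0],[1,0,0,-0.008,0,0,0]]]'
```

```text
time_s: 13.27
tcp_pos: [0.5773, 0.0005, 0.1323]
ee_rot: [-3.141, 0.001, 2.298]
wrist_force: [-13.8, -2.1, 32.2]
opening: 0.122
grip_force: 64.4
```

```bash
python3 -m creep '[[[1,0,0,0.002,0,0,0],[0.1,0,0,0.002,0,0,0],[0.1,0,0,0.002,0,0,0],[0.1,0,0,0.002,0,0,0],[0.1,0,0,0.002,0,0,0],[0.1,0,0,0.012,0,0,0],[0.1,0,0,0.035,0,0,0],[0.1,0,0,0.07,0,0,0],[0.1,0,0,0.1,0,0,0],[0.1,0,0,0.12,0,0,0]]]'; python3 -m creep '[[[0.1,-0.03,-0.03,0.03,0,0,-7],[0.1,-0.03,-0.03,0.03,0,0,-14],[0.1,-0.03,-0.03,0.03,0,0,-21],[0.1,-0.03,-0.03,0.03,0,0,-28],[0.1,-0.03,-0.03,0.03,0,0,-35],[0.1,-0.03,-0.03,0.03,0,0,-42],[0.1,-0.03,-0.03,0.03,0,0,-42],[0.1,-0.03,-0.03,0.03,0,0,-42]]]';python3 snap.py fin; python3 - <<'E'
from screws import *
o,c=pickle.load(open('fin.pkl','rb'));T=tool(o)
for g in((574.2,-60.1),(577.5,-.3)):
    u,v=proj(c,[g[0]/1000,g[1]/1000,.154],T);print('expect',u,v,g)
    screws('fin',.154,tuple(int(k) for k in(u-28,u+28,v-28,v+28)),110)
E
```

```text
time_s: 14.1
tcp_pos: [0.5778, 0.001, 0.2542]
ee_rot: [3.139, 0.001, 2.298]
wrist_force: [0.4, -0.5, -0.2]
opening: 0.446
grip_force: 0.0
time_s: 14.77
tcp_pos: [0.5474, -0.0291, 0.2812]
ee_rot: [3.141, 0.0, 1.569]
wrist_force: [-0.5, -0.2, -0.2]
opening: 0.451
grip_force: 0.0
14.7667 [ 0.5474 -0.0291  0.2812] [3.1411e+00 1.0000e-04 1.5692e+00] [ 0.4   0.4  -0.61  1.72  0.25  1.1  -0.29]
expect 285.0469807743279 211.33676566749725 (574.2, -60.1)
fin [297.  201.8] [ 7  6 33] world [585.7 -50.1 154. ] tool [-20.9  38.3]
fin [273.8 220.5] [ 7  6 27] world [563.2 -70.  154. ] tool [-40.9  15.9]
expect 290.2314225042436 151.7853759075308 (577.5, -0.3)
fin [264.  124.7] [ 7  6 24] world [553.   24.9 154. ] tool [54.   5.5]
fin [279.2 140. ] [ 7  7 39] world [567.   10.7 154. ] tool [39.9 19.5]
fin [300.1 163.7] [ 7  7 37] world [587.2 -11.7 154. ] tool [17.5 39.8]
fin [266.1 164.7] [10  4 15] world [555.1 -12.8 154. ] tool [16.3  7.7]
```

Both bars measure at seated height: screw spacing is 30.0 and 30.2 mm, and they stand 59.6 mm apart (60 nominal). Both yaws match the ring.

```bash
python3 -c "
from rig import arm
print(arm.hand_in())"
```

```text
the job is handed in; nothing more can be done
None
```

Both quarter segments are back in the ring, interlocked and flat on its floor by measured position and height; the gripper has let go, and the job was handed in at about 15 s with no verdict returned.

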